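# Hold the fitting key blank down through the guard slot of a deburring machine

### The arm

A 6-joint arm with a two-finger parallel gripper is mounted at the origin on the work surface. World frame = base frame: x ahead of the robot, y to its left, z up, the work surface at z = 0. Lengths are in m, angles in rad, forces in N, time in s.
With the tool pointing down it reaches from about 0.25 to 0.725 m from the base axis. Payload 4 kg.
Tool frame: the origin (TCP) lies between the finger pads, 19 mm behind the fingertips; this is the grasp point; z points along the fingers, y is the line along which they close (so a half turn about z gives the same grasp; the last joint's range is limited). The gripper opens to 85 mm and grips with 20 to 120 N. Pads are 22 mm wide; open, the fingers measure 114 mm over their backs; the gripper's body (76 mm by 85 mm) begins 54 mm behind the grasp point. The pads swing forward as they close: fully open they stand 13 mm farther back than shut.
Start: joints at [1.195, 0.241, 0.005, 1.335, 0, 1.571], TCP at [0.184, 0.465, 0.25] pointing down, gripper open.
Joint ranges: [-2.72, 2.72], [-1.05, 1.87], [-1.09, 1.28], [-1.99, 2.15], [-1.42, 1.44], [-3.14, 3.14]. Speed limits (rad/s): [2.79, 2.79, 3.14, 3.14, 3.14, 3.14].

### API

Orientations are given as a unit quaternion [x, y, z, w].
In Python, from workcell import bot gives the robot as it stands.
- The arm moves only by the tool inch_along, called after ">>>" as name(argument=value, ...), one argument or row to a line, values as JSON. Schema: {"type":"object","properties":{"motion":{"type":"string"},"only":{"type":"string"},"quiet":{"type":"boolean"},"lines":{"type":"string"}},"required":["motion"],"additionalProperties":false}. motion is a string of 1 to 10 rows, parted by a bar, with the numbers parted by spaces; each row has 7 numbers: a rotation vector rx, ry, rz in parts of the range, where 1.0 means pi/2 rad, then dx, dy, dz in parts of the range, where 1.0 means 800 mm, then the finger opening in m; each row is the pose to reach, as a shift and turn from the pose commanded when the call began, along the tool's axes at that moment; what a row does not reach only later rows make up. A row lasts 1/8 s, in which the tool goes at most 0.0625 m and 0.188 rad, less where a joint would pass 70% of its speed; a pose out of reach is approached as far as the arm can. The fingers move at their own pace and stop on an object; the grip force is fixed at half the most. Time passes only in rows, so rows that do not move let the fingers close. The tool returns the time, the measured TCP pose, the force, the opening and the grip force at its end. only (a regular expression) keeps the lines of the reply that match it, lines (a string "A,B") keeps lines A to B, and quiet returns only ok. Shift and turn numbers lie between -1 and 1, and a call with a number outside is refused. Input that does not fit is refused with a message, and nothing moves.
- bot.get_obs(): the state, without advancing time (a new reading comes with each control period).
- bot.camera(name): name is "scene" or "side" or "wrist"; returns the picture (400x640x3 uint8, red, green, blue); there is no depth.
- bot.calibration(name): a dict with "mtx" (3x3 intrinsics, pixels), "k1" (the pictures are not rectified: a ray, as slopes to the right and down, at radius r is drawn at 1 + k1 r^2 times it, then the intrinsics apply), "R" (3x3) and "t" (3): a world point X has camera coordinates R X + t. Camera axes: x right, y down, z forward; pixel columns grow to the right and rows downward; lengths in m; the calibration is good to about 2 mm. A picture is of the moment at which its call begins: read the wrist's pose just before it. calibration takes no time and is no camera call; for the wrist camera it gives the pose at the moment of the call.
- bot.job_done(): hands the job in; it is judged then, once.
The state is a dict: "clock": time; "joint_pos": joint angles; "joint_vel": joint speeds; "tau": joint torques, N m; "eef_pos": TCP position; "tool_rot": TCP orientation; "ft_force": force on the tool from outside, world axes, zero at the start; "ft_torque": the same for the moment, N m; "grip_width": finger opening in m; "grasp_force": force on a finger pad.
Only numpy, scipy, OpenCV 4.12 (cv2) and the standard library are available. Lean on these libraries where they do the work, as an engineer would, in place of code of your own. Each camera call takes 0.05 s, during which the arm holds its last target. There are 200 camera calls.

### The job

One of the four steel key blanks standing in the wooden rack fits the slot in the deburring machine's guard plate closely, with about 2 mm of play in both width and thickness: take that one and leave the other three standing in the rack. Pass it upright, bevelled lower end first, down through the slot and push the spring-loaded trip pad under it well down, past half of its 12 mm travel. Finish while still gripping the blank by its sides and keeping the pad pressed down with it; do not let go.

Things in the scene. Friction and masses are not known exactly. Their poses are not given: they have to be found in the camera images.
- blank_a: plain steel key blank, 14 mm thick, 32 mm wide, 110 mm long, about 384 g, standing on end in one of the four rack pockets (which pocket varies). Origin: centre of its lower end; z up along its length, x through its thickness, y across its width. The lower end has a 2 mm bevel all round; the top is square.
- blank_b: plain steel key blank, 22 mm thick, 32 mm wide, 110 mm long, about 604 g, standing on end in one of the four rack pockets (which pocket varies). Origin: centre of its lower end; z up along its length, x through its thickness, y across its width. The lower end has a 2 mm bevel all round; the top is square.
- blank_c: plain steel key blank, 14 mm thick, 42 mm wide, 110 mm long, about 505 g, standing on end in one of the four rack pockets (which pocket varies). Origin: centre of its lower end; z up along its length, x through its thickness, y across its width. The lower end has a 2 mm bevel all round; the top is square.
- blank_d: plain steel key blank, 14 mm thick, 23 mm wide, 110 mm long, about 276 g, standing on end in one of the four rack pockets (which pocket varies). Origin: centre of its lower end; z up along its length, x through its thickness, y across its width. The lower end has a 2 mm bevel all round; the top is square.
- rack: fixed plywood rack, 76 (x) by 260 (y) by 40 mm high; origin at the centre of its underside. Four alike pockets 25 (x) by 45 mm (y), 30 mm deep, floor 10 mm above the bench, in a row along y at -93, -31, +31, +93 mm. The blanks stand in them loosely, thickness along the rack's x, and stick out 80 mm.
- slot (a point): centre of the slot's mouth in the flat aluminium guard plate on top of the blue, fixed deburring machine. Plate top 130 mm above the bench, 10 mm thick, 160 (x) by 200 mm (y) about the slot. The slot runs straight down, 16 mm (x) by 34 mm (y); z up. Under the plate an open chamber, 80 by 80 mm. Behind the plate, from x = +75 mm, lies a grey motor, lower than the plate.
- trip_top (a point): centre of the top face of the trip pad, a 56 mm square dark steel pad in the chamber straight under the slot, 45 mm below the plate top at rest; goes down when pressed.
- trip (a joint): travel of the trip pad, m: 0 at rest (up), 0.012 fully down at its stop. A spring pushes it up with about 4 N at rest, rising to about 8.5 N fully down, so the weight of the blank alone sinks it by less than 2 mm: it must be pushed and kept pushed.

How it is judged:
On the way:
1. the fitting blank (14 x 32 mm) is gripped and lifted clear of the rack (height (world z) of blank_a above 0.045 m and contact force between the fingers and blank_a above 1 N), for 0.1 s.
At the end, for the whole second after the job is handed in: The 14 x 32 mm blank, gripped by its sides (TCP under 118 mm above its lower end), is still, upright within 0.12 rad, its end within 8 mm of the slot axis and 48 mm or more below the plate top; pad down 5.5 mm or more. The other blanks: moved under 30 mm, tilted under 0.5 rad (value of joint trip above 0.0055 m and z of blank_a in the frame of slot below -0.048 m and horizontal distance between blank_a and slot below 0.008 m and angle between blank_a's own z axis and vertical below 0.12 rad and contact force between the fingers and blank_a above 1 N and z of the grasp point in the frame of blank_a below 0.118 m and linear speed of blank_a below 0.02 m/s and distance of each of blank_b, blank_c, blank_d from where it was at the start of the episode below 0.03 m and angle between each of blank_b, blank_c, blank_d's own z axis and vertical below 0.5 rad); the arm keeps its last pose, push and grip.
It fails at once if the thick blank is pulled out of the rack or knocked over (distance of blank_b from where it was at the start of the episode above 0.04 m or angle between blank_b's own z axis and vertical above 0.6 rad).
It fails at once if the wide blank is pulled out of the rack or knocked over (distance of blank_c from where it was at the start of the episode above 0.04 m or angle between blank_c's own z axis and vertical above 0.6 rad).
It fails at once if the small blank is pulled out of the rack or knocked over (distance of blank_d from where it was at the start of the episode above 0.04 m or angle between blank_d's own z axis and vertical above 0.6 rad).
It also fails if it takes over 43 s, if anything falls off the work surface, if the arm or the gripper's body presses on something with over 40 N, if the wrist force passes 120 N, or if a joint passes its speed limit or range.

## Working session

There is one attempt and no reset: what is moved stays moved. The work goes in short steps, Python scripts to look and compute and a tool call to move; the robot and the scene stay as the last step left them, time stands still between calls to the robot, and variables do not carry over. Pictures are saved under pics/ and viewed, at most 10 in all, crops included, and the job is handed in when it is done.

```bash
mkdir -p pics; ls; python3 - <<'E'
from workcell import bot
import cv2,json
o=bot.get_obs();print(o)
for n in("scene","side"):
    cv2.imwrite(f"pics/{n}0.png",bot.camera(n)[...,::-1])
    print(n,bot.calibration(n))
E
```

```text
pics
workcell.py
{'clock': 0.0, 'joint_pos': array([ 1.19503323e+00,  2.41419159e-01,  3.69894620e-03,  1.33519382e+00,
       -3.82928429e-05,  1.57077934e+00]), 'joint_vel': array([-5.55718695e-04,  8.46330648e-04, -1.20111468e-04,  2.46481313e-03,
       -9.59333523e-05, -1.58162933e-04]), 'tau': array([-5.07516052e-04, -3.72318757e+01,  2.52407080e+01,  1.69727934e-02,
       -6.87314696e-05, -5.35351859e-06]), 'eef_pos': array([0.18328018, 0.4645492 , 0.24910018]), 'tool_rot': array([ 1.86769677e-01,  9.82403159e-01, -1.04379552e-03, -1.78970269e-04]), 'ft_force': array([ 0.73278404, -0.68926011, -0.7746389 ]), 'ft_torque': array([ 0.01088923, -0.05920502, -0.02735698]), 'grasp_force': 0.0, 'grip_width': 0.08548645706102687}
scene {'mtx': array([[409.9674924 ,   0.        , 312.81763472],
       [  0.        , 409.9674924 , 203.82022745],
       [  0.        ,   0.        ,   1.        ]]), 'k1': -0.016622811015143683, 'R': array([[ 8.84041223e-01,  4.67408560e-01,  5.94423440e-04],
       [ 3.96457137e-01, -7.49171208e-01, -5.30626271e-01],
       [-2.47573936e-01,  4.69331161e-01, -8.47605691e-01]]), 't': array([-0.45869244, -0.18235177,  1.09205136])}
side {'mtx': array([[473.39477288,   0.        , 320.46996642],
       [  0.        , 473.39477288, 194.18596055],
       [  0.        ,   0.        ,   1.        ]]), 'k1': 0.04596970364687778, 'R': array([[ 0.86447603, -0.50265032, -0.00488277],
       [-0.2451878 , -0.41316327, -0.87702854],
       [ 0.4388213 ,  0.75936734, -0.48041347]]), 't': array([-0.46574068,  0.19463152,  0.88293322])}
```

View pics/scene0.png

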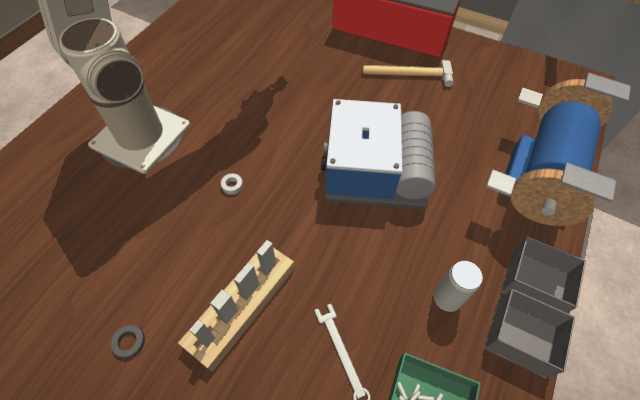

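View pics/side0.png

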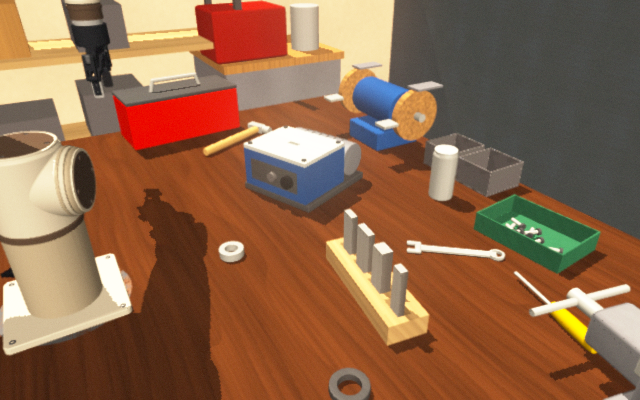

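The scene view shows the rack running from about (195,355) to (280,253) and the guard plate with its slot at about (366,132). In the side view the blanks stand at x≈350–400, y≈210–310. I'll enlarge both areas.

```bash
python3 - <<'E'
import cv2,numpy as np
s=cv2.imread("pics/scene0.png");d=cv2.imread("pics/side0.png")
def c(im,x,y,w,h,W,H):return cv2.resize(im[y:y+h,x:x+w],(W,H),interpolation=cv2.INTER_CUBIC)
# scene rack 170..305 x 232..375 ; scale 4 ; plate 320..410 x 92..180; side rack 320..430,200..345
a=c(s,170,235,133,140,399,420); b=c(d,320,200,115,145,400,504)
p=c(s,322,90,90,90,360,360)
cv2.imwrite("pics/crop1.png",np.hstack([a[:420],c(d,320,200,133,140,399,420)]))
cv2.imwrite("pics/crop2.png",c(s,320,92,90,85,720,600)[:600])
E
```

```text
(no output)
```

View pics/crop1.png

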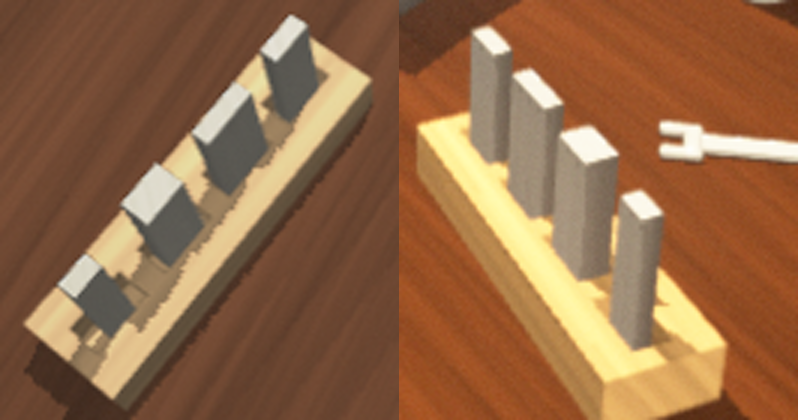

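View pics/crop2.png

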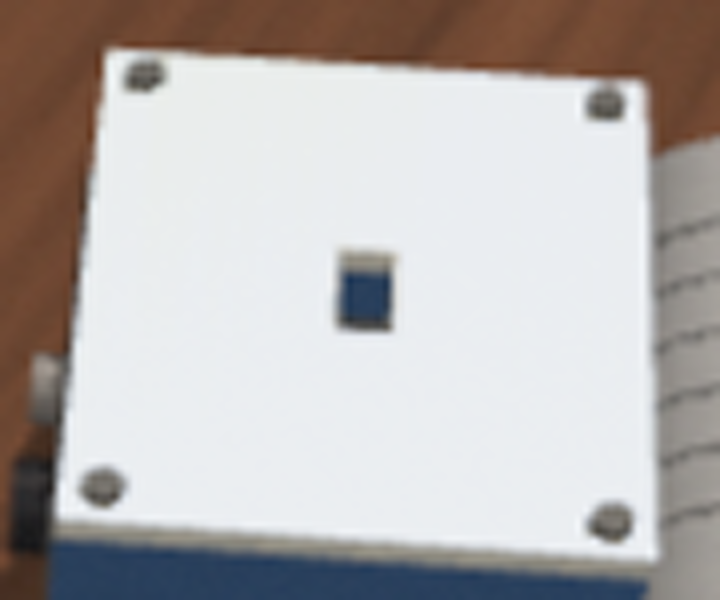

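Blanks from upper right: first looks 14×32, second wide, third thick, fourth small. I'll measure this properly with the calibration.

```bash
cat > h.py <<'E'
import numpy as np,cv2
from scipy.spatial.transform import Rotation as Ro
from workcell import bot
def ray(cal,px):
    m=cal["mtx"];s=(np.atleast_2d(px)-m[:2,2])/m[0,0];u=s.copy()
    for _ in range(20):u=s/(1+cal["k1"]*(u**2).sum(1,keepdims=True))
    d=np.c_[u,np.ones(len(u))]@cal["R"];return -cal["R"].T@cal["t"],d
def atz(cal,px,z):
    c,d=ray(cal,px);return c+d*((z-c[2])/d[:,2])[:,None]
def proj(cal,X):
    c=np.atleast_2d(X)@cal["R"].T+cal["t"];u=c[:,:2]/c[:,2:]
    return u*(1+cal["k1"]*(u**2).sum(1,keepdims=True))*cal["mtx"][0,0]+cal["mtx"][:2,2]
E
python3 - <<'E'
from h import *
S=bot.calibration("scene");D=bot.calibration("side");np.set_printoptions(precision=4,suppress=True)
pl=atz(S,[[333.4,99.1],[401,103.6],[402.2,171],[327.1,165.7],[365.75,133.1]],.13);print("plate",pl,pl[:4].mean(0))
def e(n,q):print(n,q.mean(0),[round(float(np.linalg.norm(q[i]-q[(i+1)%4])*1e3),1) for i in range(4)], np.degrees(np.arctan2(*(q[1]-q[0])[1::-1])))
e("plate",pl[:4])
for n,q in dict(b1=[(262,50),(293,15),(308,25),(276,60)],b2=[(193,132),(235,84),(254,92),(212,142)],b3=[(122,204),(157,163),(187,180),(150,224)],b4=[(58,287),(85,257),(105,268),(76,298)],rack=None).items():
    if q: e("scene "+n,atz(S,np.array(q)/3+[170,235],.12))
for n,q in dict(b1=[(472,30),(492,26),(511,47),(490,54)],b2=[(510,76),(532,69),(562,103),(541,110)],b3=[(556,133),(591,126),(618,156),(582,163)],b4=[(617,195),(642,190),(663,212),(636,221)]).items():
    e("side "+n,atz(D,(np.array(q)-[399,0])/3+[320,200],.12))
e("rack",atz(S,np.array([(25,322),(310,38),(372,80),(112,400)])/3+[170,235],.04))
E
```

```text
plate [[0.4491 0.2374 0.13  ]
 [0.5979 0.2995 0.13  ]
 [0.6731 0.1136 0.13  ]
 [0.526  0.0516 0.13  ]
 [0.5615 0.1748 0.13  ]] [0.5615 0.1755 0.13  ]
plate [0.5615 0.1755 0.13  ] [161.3, 200.5, 159.6, 201.1] 22.627221681995096
scene b1 [ 0.5061 -0.172   0.12  ] [30.8, 12.3, 31.0, 11.6] 81.5967832876925
scene b2 [ 0.4994 -0.2333  0.12  ] [39.3, 13.4, 40.1, 13.8] 81.91310217095983
scene b3 [ 0.4906 -0.2958  0.12  ] [31.0, 21.9, 32.8, 21.7] 82.82509232717001
scene b4 [ 0.4822 -0.3571  0.12  ] [21.6, 14.0, 22.2, 12.8] 80.96147322771878
side b1 [ 0.5068 -0.1727  0.12  ] [14.2, 28.6, 16.2, 31.6] -9.468841130146505
side b2 [ 0.4977 -0.2359  0.12  ] [16.3, 41.0, 15.1, 40.8] -0.8308115471626839
side b3 [ 0.4894 -0.298   0.12  ] [22.2, 32.0, 22.0, 31.6] -11.768226632501449
side b4 [ 0.4803 -0.3571  0.12  ] [14.9, 20.9, 17.2, 23.5] -12.91816228138132
rack [ 0.4988 -0.266   0.04  ] [259.5, 55.2, 260.4, 76.3] 77.30179966062671
```

blank_a is the uppermost, at the (0.506,-0.172) end, measured 31×12–14 mm. I'll hover over the slot first to refine it with the wrist camera.

```bash
cat >> h.py <<'E'
np.set_printoptions(precision=4,suppress=True)
def go(pos,yaw):
    "shift and turn in tool axes to reach pos with closing axis (tool y) at yaw deg, pointing down"
    o=bot.get_obs();A=Ro.from_quat(o["tool_rot"]);y=np.radians(yaw);Y=np.array([np.cos(y),np.sin(y),0]);Z=np.array([0,0,-1.])
    B=Ro.from_matrix(np.c_[np.cross(Y,Z),Y,Z])
    print("pos",o["eef_pos"],"rotvec",(A.inv()*B).as_rotvec(),"d",A.inv().apply(np.array(pos)-o["eef_pos"]),"t",o["clock"])
E
python3 -c "
from h import *
go([.5615,.175,.28],22.6)"
```

```text
pos [0.1833 0.4646 0.2492] rotvec [-0.0018  0.0008  0.8006] d [-0.4581 -0.1307 -0.0305] t 0.1
```

Careful with the scale: shifts go in shares of 800 mm and turns go in shares of pi/2 rad. That gives: -0.458 m / 0.8 = -0.5725, -0.131 m / 0.8 = -0.1638, 0.8 rad / 1.5708 = 0.5093.

>>> inch_along(
  motion="0 0 0.5093 -0.5725 -0.1638 -0.0375 0.085 | 0 0 0.5093 -0.5725 -0.1638 -0.0375 0.085 | 0 0 0.5093 -0.5725 -0.1638 -0.0375 0.085 | 0 0 0.5093 -0.5725 -0.1638 -0.0375 0.085 | 0 0 0.5093 -0.5725 -0.1638 -0.0375 0.085 | 0 0 0.5093 -0.5725 -0.1638 -0.0375 0.085 | 0 0 0.5093 -0.5725 -0.1638 -0.0375 0.085 | 0 0 0.5093 -0.5725 -0.1638 -0.0375 0.085 | 0 0 0.5093 -0.5725 -0.1638 -0.0375 0.085 | 0 0 0.5093 -0.5725 -0.1638 -0.0375 0.085",
)

```text
clock: 1.35
eef_pos: [0.5609, 0.1752, 0.2793]
tool_rot: [0.555, 0.832, -0.001, -0.001]
ft_force: [-0.2, -0.2, -1.2]
grip_width: 0.085
grasp_force: 0.0
```

```bash
python3 - <<'E'
from h import *
import pickle
o=bot.get_obs();W=bot.calibration("wrist");im=bot.camera("wrist")[...,::-1]
cv2.imwrite("pics/w1.png",im);pickle.dump(W,open("w1.pkl","wb"))
print(o["eef_pos"],W,proj(W,[.5615,.175,.13]))
E
```

```text
[0.5609 0.1752 0.2793] {'mtx': array([[312.1182,   0.    , 321.2446],
       [  0.    , 312.1182, 195.0911],
       [  0.    ,   0.    ,   1.    ]]), 'k1': -0.04067316644896688, 'R': array([[ 0.923 ,  0.3847, -0.0016],
       [ 0.3711, -0.8894,  0.267 ],
       [ 0.1013, -0.2471, -0.9637]]), 't': array([-0.5845, -0.0945,  0.3935])} [[322.222  187.2461]]
```

View pics/w1.png

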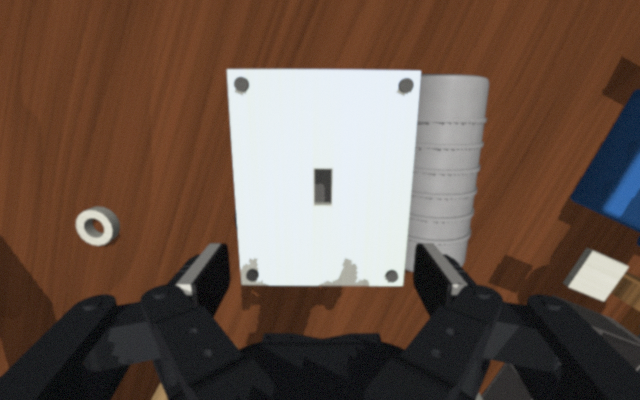

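The wrist picture shows the plate square-on with the slot at (323,187), where it was predicted. Now the subpixel measurement.

```bash
python3 - <<'E'
from h import *
import pickle
W=pickle.load(open("w1.pkl","rb"));im=cv2.imread("pics/w1.png")
c=cv2.resize(im[155:220,295:350,2],None,fx=8,fy=8,interpolation=cv2.INTER_CUBIC)
m=(c<165).astype(np.uint8);cs,_=cv2.findContours(m,0,2);k=max(cs,key=cv2.contourArea)
ctr=(k[:,0]+.5)/8-.5+[295,155]
w=atz(W,ctr,.13);r=cv2.minAreaRect((w[:,:2]*1e3).astype(np.float32));print("slot",r)
g=cv2.cvtColor(im,cv2.COLOR_BGR2GRAY)
# plate corners by top/side edges (seen by eye), refined
p=cv2.cornerSubPix(g,np.float32([[228,70],[420,70],[404,286],[241,286]])[:,None],(4,4),(-1,-1),(3,50,.01))[:,0]
q=atz(W,p,.13);print(p,q,q.mean(0),[np.linalg.norm(q[i]-q[i-1]) for i in range(4)],np.degrees(np.arctan2(*(q[1]-q[0])[1::-1])),np.degrees(np.arctan2(*(q[0]-q[3])[1::-1])))
go([.5065,-.24,.30],-7.5)
E
```

```text
slot ((561.441650390625, 175.94271850585938), (15.95141887664795, 33.09534454345703), 22.508920669555664)Traceback (most recent call last):
  File "<stdin>", line 10, in <module>
cv2.error: OpenCV(4.12.0) :-1: error: (-5:Bad argument) in function 'cornerSubPix'
> Overload resolution failed:
>  - Layout of the output array corners is incompatible with cv::Mat
>  - Expected Ptr<cv::UMat> for argument 'corners'
```

```bash
python3 - <<'E'
from h import *
go([.5065,-.172,.27],-7.5)
E
```

```text
pos [0.5606 0.1757 0.2796] rotvec [-0.0014 -0.0001  0.5267] d [-0.2999 -0.184   0.0097] t 1.4
```

Scaled: -0.3 m / 0.8 = -0.375, -0.184 m / 0.8 = -0.23, 0.527 rad / 1.5708 = 0.3355.

>>> inch_along(
  motion="0 0 0.3355 -0.375 -0.23 0.0125 0.085 | 0 0 0.3355 -0.375 -0.23 0.0125 0.085 | 0 0 0.3355 -0.375 -0.23 0.0125 0.085 | 0 0 0.3355 -0.375 -0.23 0.0125 0.085 | 0 0 0.3355 -0.375 -0.23 0.0125 0.085 | 0 0 0.3355 -0.375 -0.23 0.0125 0.085 | 0 0 0.3355 -0.375 -0.23 0.0125 0.085 | 0 0 0.3355 -0.375 -0.23 0.0125 0.085",
)

```text
clock: 2.4
eef_pos: [0.5069, -0.1712, 0.2702]
tool_rot: [0.752, 0.659, 0.0, -0.0]
ft_force: [0.2, 1.1, 1.0]
grip_width: 0.0852
grasp_force: 0.0
```

```bash
python3 - <<'E'
from h import *
import pickle
W=bot.calibration("wrist");im=bot.camera("wrist")[...,::-1]
cv2.imwrite("pics/w2.png",im);pickle.dump(W,open("w2.pkl","wb"))
p=proj(W,[.5065,-.172,.12])[0];print(p)
x,y=(p-[50,37]).astype(int);print(x,y)
cv2.imwrite("pics/w2c.png",cv2.resize(im[max(y,0):y+75,x:x+100],None,fx=8,fy=8,interpolation=cv2.INTER_CUBIC))
E
```

```text
[321.1944 187.332 ]
271 150
```

View pics/w2c.png

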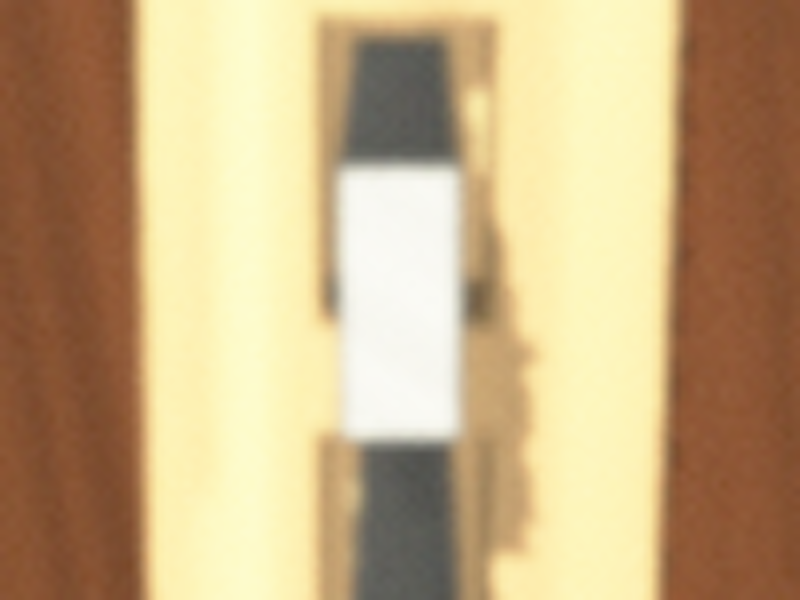

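The blank's white top spans crop (338,165)–(460,440), i.e. it lies between the open fingers, slightly right of centre.

```bash
python3 - <<'E'
from h import *
import pickle
W=pickle.load(open("w2.pkl","rb"))
q=atz(W,(np.array([(338,164),(462,162),(460,440),(343,440)])+.5)/8-.5+[271,150],.12)
c=q.mean(0);print(c,[np.linalg.norm(q[i]-q[i-1])*1e3 for i in range(4)],[np.degrees(np.arctan2(*(q[a]-q[b])[1::-1])) for a,b in((1,0),(2,3),(0,3),(1,2))])
go([c[0],c[1],.098],-7.5)
E
```

```text
[ 0.506  -0.1721  0.12  ] [np.float64(32.23501212578028), np.float64(13.84028126073465), np.float64(32.46016213180571), np.float64(13.458708084811546)] [np.float64(-6.5433373603350455), np.float64(-7.48316541045702), np.float64(83.13542979031534), np.float64(82.4608947169707)]
pos [ 0.5071 -0.1709  0.2702] rotvec [ 0.0001 -0.0004  0.0011] d [-0.0014 -0.001   0.1722] t 2.45
```

Confirmed 32.3×13.7 mm. Descending with the grasp 88 mm above its lower end, then closing.

Scaled: 0.172 m / 0.8 = 0.215, 0.14 m / 0.8 = 0.175.

>>> inch_along(
  motion="0 0 0 -0.0018 -0.0013 0.0625 0.085 | 0 0 0 -0.0018 -0.0013 0.125 0.085 | 0 0 0 -0.0018 -0.0013 0.175 0.085 | 0 0 0 -0.0018 -0.0013 0.215 0.085 | 0 0 0 -0.0018 -0.0013 0.215 0.06 | 0 0 0 -0.0018 -0.0013 0.215 0.03 | 0 0 0 -0.0018 -0.0013 0.215 0 | 0 0 0 -0.0018 -0.0013 0.215 0 | 0 0 0 -0.0018 -0.0013 0.215 0 | 0 0 0 -0.0018 -0.0013 0.215 0",
)

```text
clock: 3.7
eef_pos: [0.5065, -0.174, 0.0996]
tool_rot: [0.752, 0.659, 0.001, 0.001]
ft_force: [-0.6, 1.1, 5.5]
grip_width: 0.0134
grasp_force: 58.6
```

Scaled: -0.16 m / 0.8 = -0.2, -0.1 m / 0.8 = -0.125.

>>> inch_along(
  motion="0 0 0 0 0 -0.025 0 | 0 0 0 0 0 -0.0625 0 | 0 0 0 0 0 -0.125 0 | 0 0 0 0 0 -0.2 0 | 0 0 0 0 0 -0.2 0 | 0 0 0 0 0 -0.2 0",
)

```text
clock: 4.45
eef_pos: [0.5052, -0.1736, 0.2569]
tool_rot: [0.752, 0.659, -0.0, -0.001]
ft_force: [-0.6, -0.1, -4.6]
grip_width: 0.0134
grasp_force: 59.3
```

```bash
python3 - <<'E'
from h import *
go([.5615,.1757,.25],22.5)
E
```

```text
pos [ 0.5052 -0.1736  0.2569] rotvec [-0.0016 -0.0008 -0.5249] d [0.3537 0.0098 0.0071] t 4.45
```

Scaled: 0.354 m / 0.8 = 0.4425, 0.0098 m / 0.8 = 0.0123, -0.525 rad / 1.5708 = -0.3342.

>>> inch_along(
  motion="0 0 -0.3342 0.4425 0.0123 0 0 | 0 0 -0.3342 0.4425 0.0123 0 0 | 0 0 -0.3342 0.4425 0.0123 0 0 | 0 0 -0.3342 0.4425 0.0123 0 0 | 0 0 -0.3342 0.4425 0.0123 0 0 | 0 0 -0.3342 0.4425 0.0123 0 0 | 0 0 -0.3342 0.4425 0.0123 0 0 | 0 0 -0.3342 0.4425 0.0123 0 0 | 0 0 -0.3342 0.4425 0.0123 0 0 | 0 0 -0.3342 0.4425 0.0123 0 0",
)

```text
clock: 5.7
eef_pos: [0.5622, 0.1745, 0.2579]
tool_rot: [0.556, 0.831, -0.0, -0.0]
ft_force: [-0.0, -0.2, -4.5]
grip_width: 0.0134
grasp_force: 59.6
```

```bash
python3 - <<'E'
from h import *
import pickle
go([.5615,.1757,.25],22.5)
W=bot.calibration("wrist");w=bot.camera("wrist")[...,::-1]
S=bot.calibration("side");s=bot.camera("side")[...,::-1]
C=bot.calibration("scene");c=bot.camera("scene")[...,::-1]
for n,i in(("w3",w),("s3",s),("c3",c)):cv2.imwrite(f"pics/{n}.png",i)
pickle.dump(W,open("w3.pkl","wb"))
o=bot.get_obs()["eef_pos"];off=[]
crops=[]
for n,cal,i in(("w",W,w),("side",S,s),("scene",C,c)):
    p=proj(cal,o-[0,0,.04])[0];x,y=np.clip((p-[40,60]).astype(int),0,[560,280]);print(n,p,x,y)
    crops.append(cv2.resize(i[y:y+120,x:x+80],None,fx=3.3,fy=3.3,interpolation=cv2.INTER_CUBIC)[:396])
cv2.imwrite("pics/m3.png",np.hstack(crops))
E
```

```text
pos [0.5622 0.1745 0.2579] rotvec [-0.0004  0.     -0.0016] d [ 0.0013 -0.0002  0.0079] t 5.7
w [322.1054 232.8836] 282 172
side [292.3276 109.4212] 252 49
scene [370.7879 104.411 ] 330 44
```

View pics/m3.png

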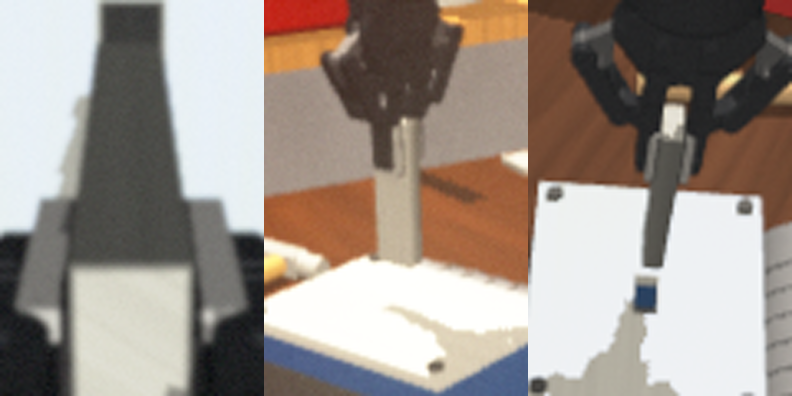

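The wrist crop shows the blank's far face from its top edge (crop y≈265, x 70–190) to its lower end (y≈42, x 100–163) with the slot right beyond it. The other two views show it hanging upright over the slot.

```bash
python3 - <<'E'
from h import *
import pickle
W=pickle.load(open("w3.pkl","rb"));a=np.radians(22.5);ex=np.array([np.cos(a),np.sin(a)]);ey=np.array([-ex[1],ex[0]])
s=np.array([.5615,.1757]);o=bot.get_obs()["eef_pos"]
def rep(n,p,z):
    q=atz(W,np.array(p)/3.3+[282,172],z)[:,:2];print(n,"slot frame mm",(q-s)@ex*1e3,(q-s)@ey*1e3)
zb=o[2]-.0896
rep("top far",[(73,265),(188,265)],zb+.11)
rep("bot far",[(100,42),(163,42)],zb+.002)
rep("slot sides",[(103,2),(161,2)],.13)
print("tcp",(o[:2]-s)@ex*1e3,(o[:2]-s)@ey*1e3,o[2])
E
```

```text
top far slot frame mm [-6.1729  6.4844] [16.4647 16.4461]
bot far slot frame mm [-6.216  7.089] [15.5309 15.5107]
slot sides slot frame mm [-6.599   7.8516] [15.9338 15.9119]
tcp 0.4883864770642202 -0.889567650803999 0.2582412435050929
```

Aligned within about 0.5 mm. Descending to just inside the mouth first.

Scaled: 0.046 m / 0.8 = 0.0575, 0.043 m / 0.8 = 0.0538.

>>> inch_along(
  motion="0 0 0 0 0 0.0188 0 | 0 0 0 0 0 0.0375 0 | 0 0 0 0 0 0.045 0 | 0 0 0 0 0 0.05 0 | 0 0 0 0 0 0.0538 0 | 0 0 0 0 0 0.0575 0 | 0 0 0 0 0 0.0575 0",
)

```text
clock: 6.72
eef_pos: [0.5627, 0.1755, 0.2121]
tool_rot: [0.556, 0.831, 0.0, 0.001]
ft_force: [1.8, -2.1, -4.2]
grip_width: 0.0132
grasp_force: 59.5
```

It is 7 mm into the slot without axial force. Continuing to the pad and pressing.

Scaled: 0.047 m / 0.8 = 0.0588, 0.044 m / 0.8 = 0.055.

>>> inch_along(
  motion="0 0 0 0 0 0.01 0 | 0 0 0 0 0 0.02 0 | 0 0 0 0 0 0.03 0 | 0 0 0 0 0 0.04 0 | 0 0 0 0 0 0.0463 0 | 0 0 0 0 0 0.0513 0 | 0 0 0 0 0 0.055 0 | 0 0 0 0 0 0.0588 0 | 0 0 0 0 0 0.0588 0 | 0 0 0 0 0 0.0588 0",
)

```text
clock: 7.98
eef_pos: [0.5625, 0.1751, 0.1659]
tool_rot: [0.556, 0.831, -0.0, 0.001]
ft_force: [0.4, -5.5, 5.1]
grip_width: 0.0134
grasp_force: 60.9
```

```bash
python3 - <<'E'
from h import *
w=bot.camera("wrist")[...,::-1];s=bot.camera("side")[...,::-1];c=bot.camera("scene")[...,::-1]
a=cv2.imread("pics/w3.png")
f=lambda i,x,y,W,H:cv2.resize(i[y:y+H,x:x+W],(264,396),interpolation=cv2.INTER_CUBIC)
cv2.imwrite("pics/m4.png",np.hstack([f(a,282,172,80,120),f(w,282,172,80,120),f(s,252,70,80,120)]))
g=lambda i:cv2.cvtColor(i,6)[235:275,312:332].mean(1)
print([int(np.argmax(np.diff(g(i))))+235 for i in(a,w)])
print(bot.get_obs()["ft_force"],bot.get_obs()["clock"])
E
```

```text
[252, 252]
[-0.2036 -6.3748  4.0314] 8.125
```

View pics/m4.png

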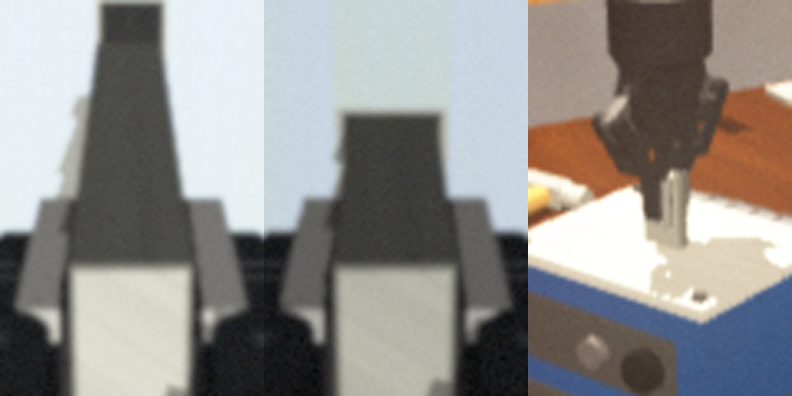

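The blank is through the slot (crop right, around (665,240)). It hasn't slipped in the grip: the top edge is at row 252 before and after. The lower end is about 54 mm below the plate top, so the pad is about 9 mm down. Handing in.

```bash
python3 -c "
from workcell import bot
print(bot.job_done());o=bot.get_obs();print(o['eef_pos'],o['grasp_force'],o['clock'])"
```

```text
the job is handed in; nothing more can be done
None
the job is handed in; nothing more can be done
```

I handed the job in with blank_a (the 14 × 32 mm one) still gripped, upright in the slot, and holding the trip pad about 9 mm down (estimated from arm height). I didn't touch the other three blanks, but took no final picture of the rack; the hand-in returned no verdict.

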